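Blow the pigment strainer clear and seat it on the mixing jar

TASK

Lift the strainer (the short basket with the thick collar) up off its peg and seat it in the ring over the air gun's upturned nozzle, then let go of it. Squeeze the gun's trigger fully home, hold it there for a good second to blow the mesh clear, and let it spring back; then seat the strainer fully in the mouth of the mixing jar, ready for straining. Set the strainer down rather than dropping it, and leave everything else where it stands or hangs.

Things in the scene. Friction and masses are not known exactly. Their poses are not given: they have to be found in the camera images.
- strainer: loose steel strainer, about 0.16 kg: perforated basket 49 mm in diameter, 50 mm deep, foot tapered to 44 mm over its lowest 4 mm; above it a solid collar, 62 mm outside, 44 mm bore, 20 mm tall (top 70 mm over the foot). Hangs upright by a wire loop on either peg (frame -x side), axes as the frame's. Grip the collar across (along y) from above. Origin: centre of the foot's underside, z up
- strainer_seat (a point): point on the strainer's axis level with its collar's underside, 50 mm above its foot; this underside rests on the ring or on the jar's rim
- strainer_loop (a point): middle of the crossbar of the strainer's hanging loop: 5 mm wire, standing up from the collar on its +x side (28 mm off the axis), 19 mm wide between wire centres; crossbar 30 mm above the collar's top
- frame: fixed wooden drying frame: two uprights 186 mm tall, 216 mm apart, feet 110 mm long, a rail (158 to 182 mm high) with two pegs, a batten (55 to 95 mm high) below. Origin on the bench midway between the uprights, below the rail's front; x points from hung things to the rail (roughly away from the robot), y left, z up. Rail front at x = 0, batten front at -9 mm, pegs at y = +-55 mm
- peg_left (a point): top of the peg's shaft at the frame's +y side, where a loop bears, 173 mm high. Steel peg 6 mm thick: 9 mm straight out of the rail to frame -x, then turned up; its tip ends 17 mm out from the rail, 9 mm above this point. To take the strainer off, raise it 9 to 20 mm (then the collar meets the peg from below), draw it 25 mm or more to frame -x, then go anywhere
- peg_right (a point): the same point of the equal peg at the frame's -y side
- cup: bystander: loose steel measuring cup hanging by an equal loop on the other peg: 49 mm in diameter, 90 mm deep, plain closed floor, thin 60 mm rim bead, no collar. Origin: centre of its underside
- station: fixed blow-out station: plywood base 190 by 270 by 10 mm with an air gun clamped on its side and a ring on legs. Origin on the bench near its middle; x points roughly away from the robot, y left, z up. Gun body along y at x = 35 mm, 48 mm high; black grip from there towards -x, to x = -70 mm, y -98 to -74 mm, z 36 to 60 mm, brass elbow beyond to x = -107 mm. Gun nowhere above 66 mm
- grip_back (a point): point on the flat back of the grip (face looking to station -y), at its mid-height, 48 mm above the bench, across from the trigger's pad; one finger goes here
- trigger_pad (a point): point on the trigger's front (face looking to station +y), 48 mm above the bench; the other finger goes here. 55 mm from the grip's back along station y at rest, 45 mm when squeezed home. Blade 8 mm thick, 18 mm tall, 62 mm long, beside the grip's +y face, hinged (upright axis) near the gun body at station x = 12, y = -52 mm, running to -x
- trigger (a joint): the sprung trigger, rad: 0 at rest, 0.25 squeezed fully home on its stop; swings level towards the grip. About 3 N at the pad starts it, 10 N holds it home; springs back by itself
- ring_seat (a point): centre of the ring's top face, 115 mm above the bench: steel ring, 55 mm bore, 62 mm outside, 8 mm tall, on three thin legs; the nozzle's tip is 57 mm below this point. Seated, the strainer's collar lies flat on the ring and strainer_seat is at this point
- jar: loose white ceramic mixing jar, 0.6 kg, empty, upright on the bench: 90 mm in diameter, 96 mm tall, straight neck (top 18 mm) 62 mm outside, mouth 55 mm. Origin: centre of its underside
- jar_mouth (a point): centre of the jar's mouth, level with its rim, 96 mm above the bench. Seated, the strainer's collar lies flat on the rim and strainer_seat is at this point
- mortar: bystander: loose white mortar bowl with yellow pigment and a pestle, 128 mm across, 55 mm tall, pestle up to 85 mm. Origin: centre of its underside
- dish: bystander: loose white paint dish, 110 mm across, 22 mm tall. Origin: centre of its underside

How it is judged:
By the outcome, as a careful person would: the job done as asked, in the order asked, and still so for the second after the job is handed in, with the robot touching nothing.
It also fails if it takes over 72 s, if anything falls off the work surface, if the arm or the gripper's body presses on something with over 40 N, if the wrist force passes 120 N, or if a joint passes its speed limit or range.

ROBOT

A 6-joint arm with a two-finger parallel gripper is mounted at the origin on the work surface. World frame = base frame: x ahead of the robot, y to its left, z up, the work surface at z = 0. Lengths are in mm, angles in degrees, forces in N, time in s.
With the tool pointing down it reaches from about 300 to 850 mm from the base axis. Payload 4.2 kg.
Tool frame: the origin (TCP) lies midway between the tips of the shut fingers; the grasp point (between the pads) lies 19 mm behind it; z points along the fingers, y is the line along which they close (so a half turn about z gives the same grasp; the last joint's range is limited). The gripper opens to 91 mm and grips with 3 to 60 N. Pads are 32 mm wide; open, the fingers measure 118 mm over their backs; the gripper's body (76 mm by 178 mm) begins 60 mm behind the grasp point.
Start: joints at [-66.75, 18.312, 89.639, -0, 72.044, -1.146], TCP at [237.508, -523.673, 213.976] pointing down, gripper open.
Joint ranges: [-177.97, 177.97], [-48.28, 115.42], [12.27, 149.76], [-77.06, 257.06], [2.81, 150.46], [-146.56, 146.56]. Speed limits (degrees/s): [147.25, 147.25, 180, 180, 180, 180].

INTERFACE

Orientations are given as [roll, pitch, yaw] about the fixed x, y, z axes, in that order (R = Rz(yaw) Ry(pitch) Rx(roll)).
In Python, from workcell import env gives the robot as it stands.
- The arm moves only by the tool send_rows, never from a script. Its argument "steps" is a list that holds one entry, the list of rows, each a list of 5 numbers: the shift along the tool's x, y, z scaled (see below), then the turn about the tool's z scaled (see below), then the opening, from 0 (shut) to 1 (fully open). In form: [[[dx, dy, dz, yaw, fingers], ...]]. A call has 1 to 5 rows; each row shifts and turns the commanded pose from where the row before left it, along the tool's axes as they then stand; what a row does not reach is not made up. The controller multiplies each number of a shift by 0.04 m and each number of a turn by 0.12 rad. A row lasts 1/12 s, in which the tool goes at most 41.7 mm and 7.16 degrees, less where a joint would pass 70% of its speed; a pose out of reach is approached as far as the arm can. A call with a number of a shift or a turn outside -1 to 1 is refused whole. A call with a gripper value outside its range is refused whole. The fingers move at their own pace and stop on an object; "squeeze" is the grip in N (left out, the last holds). Time passes only in rows, so rows that do not move let the fingers close. It gives the time, the measured TCP pose, the force, the opening and the grip force at its end, in the units of the state.
- env.state(): the state, without advancing time (a new reading comes with each control period).
- env.grab_frame(name): name is "scene" or "top"; returns a dict with "pixels" (480x640x3 uint8, red, green, blue), "depth" (480x640 float32, mm along the optical axis (not along the pixel's ray), 0 where there is no reading), "intrinsics" (3x3 intrinsics, pixels), "dist" ([k1, k2, p1, p2, k3] as OpenCV has them; the pictures are not rectified), "cam_to_world" (4x4, takes a point from camera to world coordinates). Camera axes: x right, y down, z forward; pixel columns grow to the right and rows downward; lengths in mm; the calibration is good to about 2 mm. A picture is of the moment at which its call begins.
- env.job_done(): hands the job in; it is judged then, once.
The state is a dict: "time_s": time; "qpos": joint angles; "qvel": joint speeds; "effort": joint torques, N m; "ee_pos": TCP position; "ee_rot": TCP orientation; "force": force on the tool from outside, world axes, zero at the start; "torque": the same for the moment, N m; "gripper_width": finger opening in mm; "gripper_force": force on a finger pad.
Only numpy, scipy, OpenCV 4.12 (cv2) and the standard library are available. Lean on these libraries where they do the work, as an engineer would, in place of code of your own. Each camera call takes 0.05 s, during which the arm holds its last target. There are 200 camera calls.

## Working session

There is one attempt and no reset: what is moved stays moved. The work goes in short steps, Python scripts to look and compute and a tool call to move; the robot and the scene stay as the last step left them, time stands still between calls to the robot, and variables do not carry over. Pictures are saved under pics/ and viewed, at most 14 in all, crops included, and the job is handed in when it is done.

Besides the shell and the picture viewer there is one more tool, called after "Request:" as name(argument=value, ...), one argument or row to a line, values as JSON. send_rows: Moves the arm, as the interface text tells. Shifts and turns lie within -1 to 1; 1 stands for 0.04 m of shift or 0.12 rad of turn. Its arguments: {"type":"object","properties":{"steps":{"type":"array"},"squeeze":{"type":"number"}},"required":["steps"]}

```bash
mkdir -p pics; cat > h.py <<'E'
import numpy as np, cv2
from workcell import env
def grab(n):
    f=env.grab_frame(n); np.savez(f'{n}.npz',**{k:np.array(v) for k,v in f.items()}); return f
def load(n): return dict(np.load(f'{n}.npz'))
def cloud(f):
    d=f['depth']; h,w=d.shape
    uv=np.stack(np.meshgrid(np.arange(w),np.arange(h)),-1).reshape(-1,1,2).astype(np.float64)
    p=cv2.undistortPoints(uv,f['intrinsics'],f['dist']).reshape(h,w,2)
    c=np.dstack([p*d[...,None],d]); T=f['cam_to_world']
    W=c@T[:3,:3].T+T[:3,3]; W[d==0]=np.nan; return W
E
python3 - <<'E'
from h import *
for n in('scene','top'):
    f=grab(n); cv2.imwrite(f'pics/{n}0.png',cv2.cvtColor(f['pixels'],cv2.COLOR_RGB2BGR)); print(n,f['cam_to_world'].round(2).tolist(),f['intrinsics'].tolist())
print(env.state())
E
```

```text
scene [[0.57, 0.63, -0.53, 1179.14], [0.82, -0.44, 0.35, -354.36], [-0.01, -0.63, -0.77, 946.72], [0.0, 0.0, 0.0, 1.0]] [[437.8086276452863, 0.0, 315.1080108659089], [0.0, 437.8086276452863, 237.7381008260592], [0.0, 0.0, 1.0]]
top [[-0.03, -1.0, 0.08, 532.23], [-1.0, 0.03, -0.01, 5.86], [0.01, -0.08, -1.0, 1311.51], [0.0, 0.0, 0.0, 1.0]] [[473.60486361202896, 0.0, 313.1500597862855], [0.0, 473.60486361202896, 240.7859326031339], [0.0, 0.0, 1.0]]
{'time_s': 0.1, 'qpos': array([-6.67511362e+01,  1.83471289e+01,  8.96971700e+01, -4.30561130e-05,
        7.20420942e+01, -1.14503272e+00]), 'qvel': array([ 0.06020738, -0.10995492, -0.24735477,  0.00314331, -0.16986061,
       -0.01229614]), 'effort': array([ 8.42586560e-04, -4.13331985e+01, -2.32510310e+01,  7.29210279e-02,
        4.21994249e-02, -5.44593661e-05]), 'ee_pos': array([ 237.32075956, -523.2756794 ,  213.22806876]), 'ee_rot': array([-1.79913623e+02, -1.68548394e-03,  2.43939086e+01]), 'force': array([-0.68662818, -0.94951062, -0.54457675]), 'torque': array([0.05235163, 0.03906436, 0.02210217]), 'gripper_force': 0.0, 'gripper_width': 91.29282187069548}
```

View pics/scene0.png

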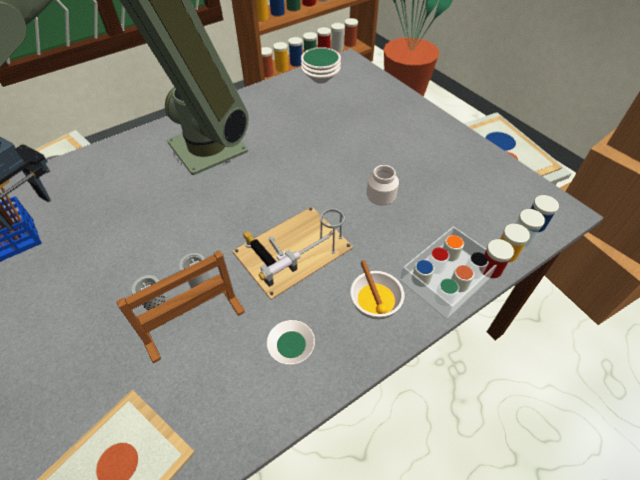

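View pics/top0.png

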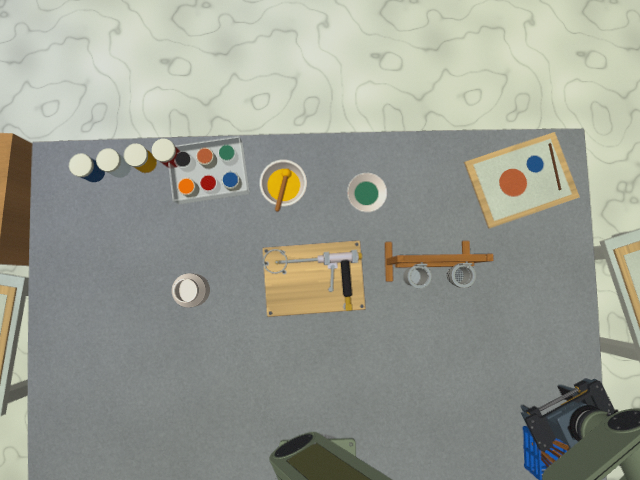

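The strainer with its perforated mesh is at top (462,274) on the frame's right (-y) peg, and the cup is at (418,276). The station is around (315,278), its ring at (275,261), and the jar at (188,290).

```bash
python3 - <<'E'
from h import *
f=load('top'); im=cv2.cvtColor(f['pixels'],cv2.COLOR_RGB2BGR)
a=cv2.resize(im[228:328,255:375],None,fx=6,fy=6,interpolation=cv2.INTER_CUBIC)[:, :720]
cv2.imwrite('pics/t_st.png',a)
b=cv2.resize(im[232:302,375:505],None,fx=6,fy=6,interpolation=cv2.INTER_CUBIC)
cv2.imwrite('pics/t_fr.png',b)
W=cloud(f)
def fit(n,u0,u1,v0,v1,z0,z1):
    P=W[v0:v1,u0:u1].reshape(-1,3); P=P[(P[:,2]>z0)&(P[:,2]<z1)]
    c,r=cv2.minEnclosingCircle(P[:,:2].astype(np.float32)); print(n,len(P),'circ',np.round(c,1),round(r,1),'mean',P.mean(0).round(1),'rect',cv2.minAreaRect(P[:,:2].astype(np.float32)))
fit('jar rim',165,215,265,315,90,102)
fit('jar body',165,215,265,315,40,102)
fit('ring',255,292,240,285,105,122)
fit('strainer collar',445,480,255,295,115,160)
fit('cup',400,440,255,295,115,160)
fit('rail',380,500,235,285,176,190)
fit('base',255,375,232,325,6,14)
fit('gun',330,365,232,325,40,70)
for p in [(462,274),(455,266),(470,280),(418,276),(275,262),(188,290)]: print(p,W[p[1],p[0]].round(1))
print('table',np.nanmedian(W[340:400,200:260,2]))
E
```

```text
jar rim 119 circ [513.1 328.1] 31.7 mean [512.1 327.1  95.1] rect ((512.2925415039062, 328.0411682128906), (61.94221496582031, 58.849300384521484), 88.62586212158203)
jar body 649 circ [512.1 327.9] 46.3 mean [513.3 318.3  73.4] rect ((513.0179443359375, 327.86688232421875), (89.61444854736328, 90.46904754638672), 23.737876892089844)
ring 112 circ [581.7  93.4] 31.1 mean [583.   93.5 114.6] rect ((582.5147094726562, 93.73027801513672), (61.063812255859375, 58.21084213256836), 88.84205627441406)
strainer collar 336 circ [ 532.6 -372.7] 31.7 mean [ 531.  -373.2  140.5] rect ((532.9424438476562, -372.35498046875), (60.61920928955078, 59.367889404296875), 88.71882629394531)
cup 240 circ [ 543.1 -252.6] 42.0 mean [ 532.6 -264.9  141.9] rect ((534.4788208007812, -251.90948486328125), (77.15143585205078, 55.91001892089844), 78.89310455322266)
rail 744 circ [ 577.8 -318.7] 115.0 mean [ 574.8 -318.5  182.6] rect ((568.6084594726562, -318.7269287109375), (229.79991149902344, 33.246829986572266), 89.59807586669922)
base 4889 circ [5.412e+02 1.000e-01] 195.6 mean [530.3   6.7  10.1] rect ((536.90234375, -7.2210235595703125), (323.8992004394531, 249.38873291015625), 89.07344818115234)
gun 851 circ [530.8 -90.3] 82.1 mean [548.6 -84.9  58.2] rect ((534.0408325195312, -77.0133285522461), (85.51483917236328, 159.85438537597656), 76.8274154663086)
(462, 274) [ 535.7 -392.2   75.8]
(455, 266) [ 555.7 -353.3  145.2]
(470, 280) [ 520.  -393.4  132.9]
(418, 276) [ 533.8 -278.9   62.5]
(275, 262) [580.9  97.9  57. ]
(188, 290) [5.119e+02 3.440e+02 4.000e-01]
table 0.014318417379172388
```

View pics/t_st.png

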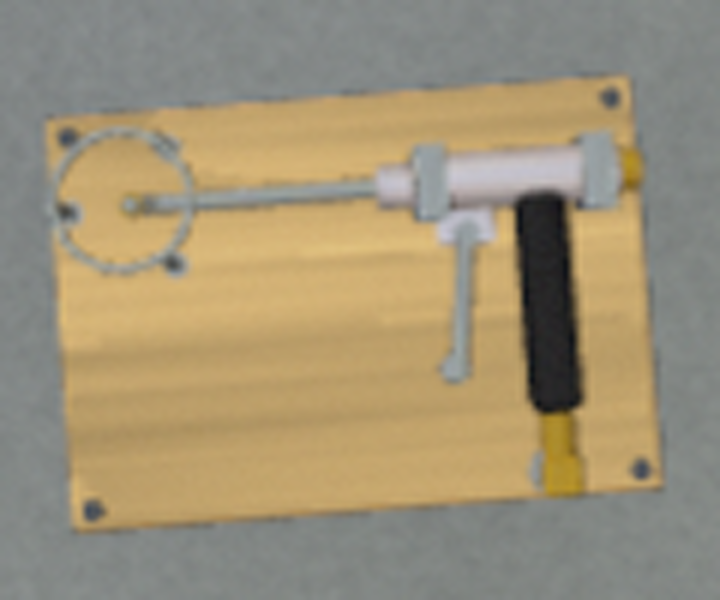

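View pics/t_fr.png

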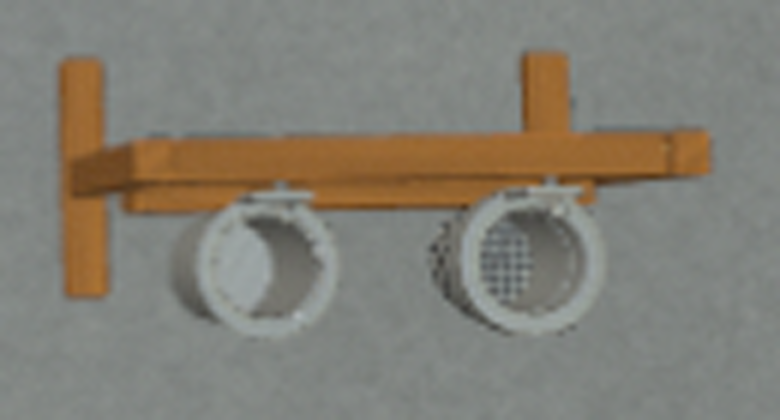

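The crops put the ring centre at crop px (121,199), the base corners at (45,117), (630,75), (663,488) and (75,530), and the strainer collar centre at crop px (533,262) with its loop on the upper side. Next I turn these into world poses.

```bash
cat >> h.py <<'E'
def pix2w(f,uv,z):
    p=cv2.undistortPoints(np.array(uv,float).reshape(-1,1,2),f['intrinsics'],f['dist']).reshape(-1,2)
    T=f['cam_to_world']; r=np.c_[p,np.ones(len(p))]@T[:3,:3].T
    return T[:3,3]+r*((z-T[2,3])/r[:,2])[:,None]
E
python3 - <<'E'
from h import *
f=load('top')
st=lambda q:[((x+.5)/6-.5+255,(y+.5)/6-.5+228) for x,y in q]
fr=lambda q:[((x+.5)/6-.5+375,(y+.5)/6-.5+232) for x,y in q]
B=pix2w(f,st([(45,117),(630,75),(663,488),(75,530)]),10)
print('base\n',B.round(1),'c',B.mean(0).round(1))
ex=(B[0]-B[3])+(B[1]-B[2]); ey=(B[0]-B[1])+(B[3]-B[2])
yaw=np.degrees(np.mean([np.arctan2(ex[1],ex[0]),np.arctan2(-ey[0],ey[1])])); print('yaw',yaw,np.degrees([np.arctan2(ex[1],ex[0]),np.arctan2(-ey[0],ey[1])]), np.linalg.norm(ex)/2,np.linalg.norm(ey)/2)
c=np.cos(np.radians(yaw)); s=np.sin(np.radians(yaw)); R=np.array([[c,-s],[s,c]])
o=B.mean(0)[:2]
loc=lambda n,q,z:print(n,'world',(p:=pix2w(f,st(q),z))[:,:2].round(1).tolist(),'local',((p[:,:2]-o)@R).round(1).tolist())
loc('ring',[(121.5,199.5)],115)
loc('grip top edges (front end R,L; body end R,L)',[(581,400),(529,400),(570,205),(516,205)],60)
loc('trigger end, +y side',[(441,370),(470,370),(458,240),(474,240)],57)
loc('gun body axis',[(510,178)],66)
print('local targets->world grip_back x-28,y-98; mid',(o+R@[-28,-75.5]).round(1))
P=pix2w(f,fr([(533.5,262.5)]),145.5); print('collar',P.round(1))
P=pix2w(f,fr([(268,269)]),0); 
r=pix2w(f,fr([(130,183),(705,172)]),182); print('rail front',r.round(1),np.degrees(np.arctan2(r[0,0]-r[1,0],r[1,1]-r[0,1])))
l=pix2w(f,fr([(248,196),(312,194),(520,188),(582,187)]),176);print('loops',l.round(1).tolist())
E
```

```text
base
 [[ 624.7  136.1   10. ]
 [ 637.1 -133.1   10. ]
 [ 448.2 -141.8   10. ]
 [ 436.4  126.    10. ]] c [536.6  -3.2  10. ]
yaw 2.7163147333705298 [2.85737396 2.57525551] 188.89137553203776 268.8059877857602
ring world [[581.6, 94.0]] local [[49.6, 95.0]]
grip top edges (front end R,L; body end R,L) world [[490.7, -101.5], [491.4, -78.6], [576.3, -99.4], [577.0, -75.6]] local [[-50.5, -95.9], [-48.8, -73.2], [35.1, -97.9], [36.9, -74.2]]
trigger end, +y side world [[505.4, -40.5], [505.1, -53.3], [562.3, -49.7], [562.1, -56.7]] local [[-32.9, -35.8], [-33.9, -48.5], [23.5, -47.6], [22.9, -54.7]]
gun body axis world [[588.7, -72.9]] local [[48.7, -72.1]]
local targets->world grip_back x-28,y-98; mid [512.2 -80. ]
collar [[ 532.1 -373.4  145.5]]
rail front [[ 568.2 -200.8  182. ]
 [ 566.3 -433.1  182. ]] 179.51630839257572
loops [[561.9, -249.2, 176.0], [562.0, -275.0, 176.0], [562.1, -359.5, 176.0], [561.8, -384.8, 176.0]]
```

Poses in world, with the station at yaw 2.7° and the frame at about -0.5°:

| Item | Position (mm) |
|---|---|
| Strainer axis | (532.8, -372.8) |
| Ring | (581.7, 93.8) |
| Jar | (512.5, 328) |
| Trigger squeeze midpoint | about (526, -79) |

First I'll turn the tool and go above the strainer.

Request:
send_rows(
  steps=[
    [[0,0,0,0.905,0.88],[0,0,0,0.905,0.88],[0,0,0,0.905,0.88],[0,0,0,0.905,0.88],[0,0,0,0,0.88]],
  ],
  squeeze=30,
)

```text
time_s: 0.52
ee_pos: [237.4, -523.4, 213.5]
ee_rot: [-180.0, 0.0, -0.6]
force: [0.1, 0.2, -0.9]
gripper_width: 80.1
gripper_force: 0.0
```

Request:
send_rows(
  steps=[
    [[0.5,-0.25,0,0,0.88],[0.9,-0.46,0,0,0.88],[0.9,-0.46,0,0,0.88],[0.9,-0.46,0,0,0.88],[0.9,-0.46,0,0,0.88]],
  ],
)

```text
time_s: 0.93
ee_pos: [403.4, -440.4, 213.8]
ee_rot: [-180.0, 0.0, -0.3]
force: [0.2, -0.7, 0.5]
gripper_width: 80.4
gripper_force: 0.0
```

Request:
send_rows(
  steps=[
    [[0.9,-0.46,0,0,0.88],[0.9,-0.46,0,0,0.88],[0.9,-0.46,0,0,0.88],[0.5,-0.25,0,0,0.88],[0,0,0,0,0.88]],
  ],
)

```text
time_s: 1.35
ee_pos: [534.9, -374.5, 213.0]
ee_rot: [-179.9, -0.1, -0.0]
force: [-0.8, 0.4, 0.3]
gripper_width: 80.4
gripper_force: 0.0
```

Request:
send_rows(
  steps=[
    [[-0.05,-0.04,0.6,0,0.88],[0,0,0.7,0,0.88],[0,0,0.6,0,0.88],[0,0,0.48,0,0.88],[0,0,0,0,0.88]],
  ],
)

```text
time_s: 1.77
ee_pos: [525.5, -374.3, 113.9]
ee_rot: [-179.7, 0.5, -0.4]
force: [-0.9, 0.7, -0.2]
gripper_width: 80.1
gripper_force: 0.0
```

Request:
send_rows(
  steps=[
    [[0,0,0,0,0.75],[0,0,0,0,0.7],[0,0,0,0,0.68],[0,0,0,0,0.66],[0,0,0,0,0.66]],
  ],
  squeeze=6,
)

```text
time_s: 2.18
ee_pos: [529.3, -376.4, 120.3]
ee_rot: [179.9, -0.1, -0.5]
force: [-0.3, -1.3, 2.9]
gripper_width: 62.8
gripper_force: 6.0
```

```bash
python3 - <<'E'
from h import *
s=env.state(); print({k:np.round(s[k],2) for k in('ee_pos','ee_rot','force','torque','qvel','gripper_width','gripper_force')})
f=grab('scene'); im=cv2.cvtColor(f['pixels'],cv2.COLOR_RGB2BGR)
cv2.imwrite('pics/s1.png',cv2.resize(im[160:370,60:330],None,fx=2.8,fy=2.8,interpolation=cv2.INTER_CUBIC)[:590])
s=env.state(); print({k:np.round(s[k],2) for k in('ee_pos','force','qvel')})
E
```

```text
{'ee_pos': array([ 529.32, -376.44,  120.34]), 'ee_rot': array([ 1.7988e+02, -1.2000e-01, -4.8000e-01]), 'force': array([-0.26, -1.31,  2.94]), 'torque': array([-0.02,  0.09, -0.06]), 'qvel': array([-0.02,  0.16,  0.11, -0.05, -0.15,  0.1 ]), 'gripper_width': np.float64(62.83), 'gripper_force': np.float64(6.0)}
{'ee_pos': array([ 529.33, -376.45,  120.27]), 'force': array([-0.71,  0.41,  3.57]), 'qvel': array([-0.06,  0.15,  0.01, -0.12, -0.1 ,  0.07])}
```

View pics/s1.png

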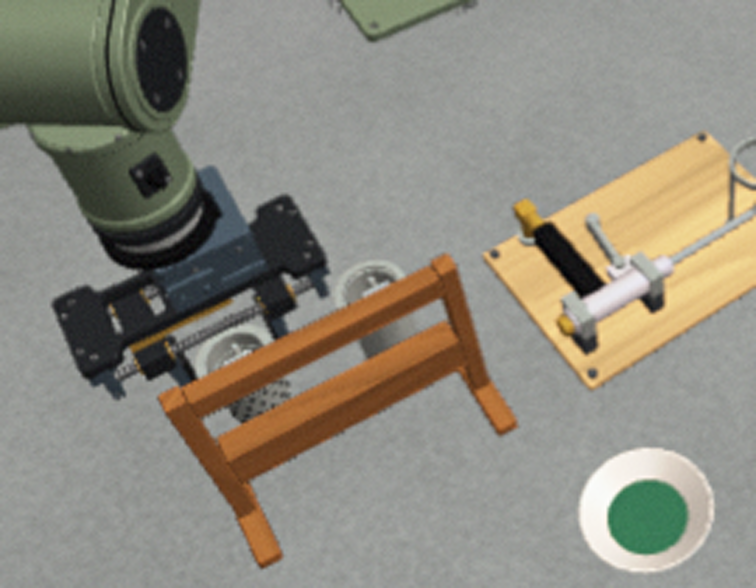

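The fingers sit on the collar (width 62.8 mm), with the strainer at crop px (235,355) and the cup untouched at (370,285). I'll firm the grip, raise 14 mm, and draw it back.

Request:
send_rows(
  steps=[
    [[0,0,0,0,0.6],[0,0,0,0,0.6],[0,0,-0.12,0,0.6],[0,0,-0.12,0,0.6],[0,0,-0.12,0,0.6]],
  ],
  squeeze=25,
)

```text
time_s: 2.65
ee_pos: [528.5, -375.4, 133.0]
ee_rot: [-180.0, 0.1, -0.5]
force: [0.4, -0.5, -1.3]
gripper_width: 62.4
gripper_force: 25.0
```

Request:
send_rows(
  steps=[
    [[0,0,0,0,0.6],[0,0,0,0,0.6],[0,0,0,0,0.6]],
  ],
)

```text
time_s: 2.9
ee_pos: [528.7, -375.6, 132.9]
ee_rot: [-180.0, 0.0, -0.5]
force: [-1.0, 0.2, -1.0]
gripper_width: 62.3
gripper_force: 25.0
```

Request:
send_rows(
  steps=[
    [[0,0,-0.03,0,0.6],[-0.2,0,0,0,0.6],[-0.3,0,0,0,0.6],[-0.3,0,0,0,0.6],[-0.3,0,0,0,0.6]],
  ],
)

```text
time_s: 3.32
ee_pos: [483.5, -375.2, 134.2]
ee_rot: [-180.0, 0.0, -0.5]
force: [-0.0, 0.5, -1.1]
gripper_width: 62.0
gripper_force: 25.0
```

Request:
send_rows(
  steps=[
    [[-0.4,0,0,0,0.6],[-0.4,0,0,0,0.6],[0,0,-0.4,0,0.6],[0,0,-0.7,0,0.6],[0,0,-0.7,0,0.6]],
  ],
)

```text
time_s: 3.73
ee_pos: [450.9, -374.6, 206.4]
ee_rot: [-179.9, 0.1, -0.5]
force: [0.2, -0.9, -1.1]
gripper_width: 62.0
gripper_force: 25.0
```

Request:
send_rows(
  steps=[
    [[0,0,-0.4,0,0.6],[0,0,0,0,0.6],[0,0,0,0,0.6],[0,0,0,0,0.6]],
  ],
)

```text
time_s: 4.07
ee_pos: [451.6, -374.5, 220.9]
ee_rot: [-179.9, 0.1, -0.5]
force: [-0.3, 0.8, -1.1]
gripper_width: 62.3
gripper_force: 25.0
```

```bash
python3 - <<'E'
from h import *
s=env.state(); print({k:np.round(s[k],2) for k in('ee_pos','ee_rot','force','gripper_width')})
f=grab('scene'); W=cloud(f); e=s['ee_pos']
im=cv2.cvtColor(f['pixels'],cv2.COLOR_RGB2BGR)
T=np.linalg.inv(f['cam_to_world']); p,_=cv2.projectPoints(np.array([e]),cv2.Rodrigues(T[:3,:3])[0],T[:3,3],f['intrinsics'],f['dist']); u,v=p.ravel(); print(u,v)
u0,v0=int(u)-60,int(v)-50; print('crop',u0,v0)
cv2.imwrite('pics/s2.png',cv2.resize(im[v0:v0+100,u0:u0+130],None,fx=6,fy=6,interpolation=cv2.INTER_CUBIC))
E
```

```text
{'ee_pos': array([ 451.62, -374.5 ,  220.88]), 'ee_rot': array([-1.799e+02,  1.200e-01, -5.100e-01]), 'force': array([-0.34,  0.83, -1.13]), 'gripper_width': np.float64(62.34)}
119.39162405758893 240.36641920883804
crop 59 190
```

View pics/s2.png

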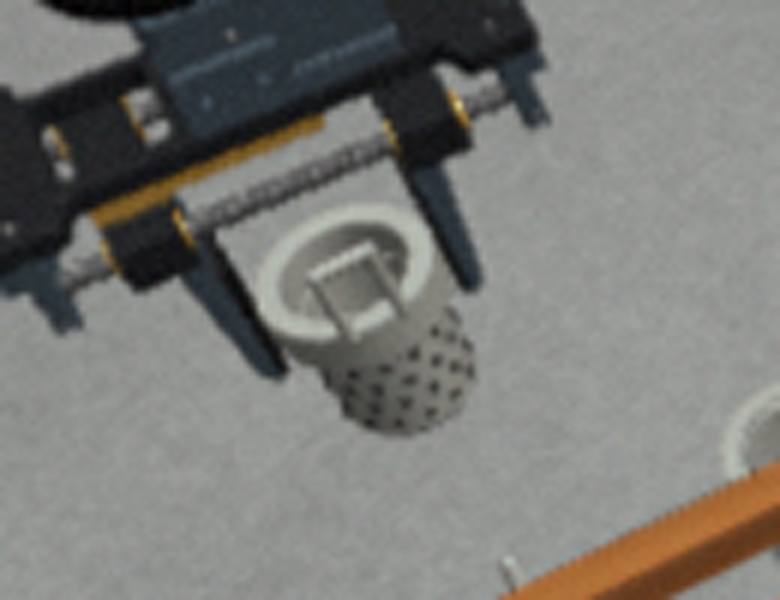

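The strainer is off the peg and hanging upright in the grip. Its collar-top ellipse is centred near crop px (347,272), and the bare peg tip shows at (510,570). Next I measure its axis relative to the TCP.

```bash
python3 - <<'E'
from h import *
from scipy.optimize import least_squares
f=load('scene'); e=np.array([451.62,-374.5,220.88])
for z in(243,246,249): print(z,pix2w(f,[((347.5+.5)/6-.5+59,(272.5+.5)/6-.5+190)],z)[0].round(1)-e.round(1))
W=cloud(f)[220:265,100:140].reshape(-1,3); W=W[np.isfinite(W[:,0])]
d=W-e
# basket outer (r=24.5), z below collar
m=(abs(d[:,0])<45)&(abs(d[:,1])<45)
print(np.histogram(d[m,2],bins=np.arange(-60,70,5)))
top=d[m&(d[:,2]>18)&(d[:,2]<32)&(np.hypot(d[:,0],d[:,1])<40)]
print('top z med',np.median(top[:,2]),np.percentile(top[:,2],[10,50,90]))
for n,lo,hi,r in(('collar',6,22,31),('basket',-38,0,24.5)):
    P=d[m&(d[:,2]>lo)&(d[:,2]<hi)&(d[:,0]>3)&(abs(d[:,1])<28)]
    s=least_squares(lambda q:np.hypot(P[:,0]-q[0],P[:,1]-q[1])-r,[3,0],loss='soft_l1'); print(n,len(P),s.x,abs(s.fun).mean())
E
```

```text
243 [ 4.4  0.4 22.1]
246 [ 7.4  0.5 25.1]
249 [10.5  0.6 28.1]
(array([  0,   0,   0,   9,  28,  42,  32,  43,  48,  48,  49,  54,  34,
        59,  95, 110, 161, 215,  25,  19,  22,  18,  25,  38,   2]), array([-60, -55, -50, -45, -40, -35, -30, -25, -20, -15, -10,  -5,   0,
         5,  10,  15,  20,  25,  30,  35,  40,  45,  50,  55,  60,  65]))
top z med 25.212553332616494 [20.13138638 25.21255333 27.5298257 ]
collar 144 [ 4.98636633 -0.23678588] 0.7582771980824979
basket 281 [5.06704716 0.57154012] 0.862726872711988
```

Request:
send_rows(
  steps=[
    [[0.13,-0.45,0,0,0.6],[0.24,-0.9,0,0,0.6],[0.24,-0.9,0,0,0.6],[0.24,-0.9,0,0,0.6],[0.24,-0.9,0,0,0.6]],
  ],
)

```text
time_s: 4.53
ee_pos: [497.0, -211.7, 220.5]
ee_rot: [-179.9, 0.2, -0.5]
force: [0.4, 0.1, -1.6]
gripper_width: 62.0
gripper_force: 25.0
```

Request:
send_rows(
  steps=[
    [[0.24,-0.9,0,0,0.6],[0.24,-0.9,0,0,0.6],[0.24,-0.9,0,0,0.6],[0.24,-0.9,0,0,0.6],[0.24,-0.9,0,0,0.6]],
  ],
)

```text
time_s: 4.95
ee_pos: [546.6, -32.0, 220.6]
ee_rot: [-180.0, 0.2, -0.5]
force: [0.7, 0.2, -0.7]
gripper_width: 62.2
gripper_force: 25.0
```

Request:
send_rows(
  steps=[
    [[0.24,-0.9,0,0,0.6],[0.24,-0.9,0,0,0.6],[0.24,-0.9,0,0,0.6],[0.1,-0.45,0,0,0.6],[0,0,0,0,0.6]],
  ],
)

```text
time_s: 5.37
ee_pos: [581.1, 95.7, 220.1]
ee_rot: [-179.9, 0.2, -0.2]
force: [0.6, -0.1, -1.6]
gripper_width: 62.1
gripper_force: 25.0
```

Request:
send_rows(
  steps=[
    [[0,0,0,0,0.6],[0,0,0,0,0.6],[0,0,0,0,0.6],[0,0,0,0,0.6]],
  ],
)

```text
time_s: 5.7
ee_pos: [580.9, 90.5, 222.1]
ee_rot: [180.0, 0.0, -0.6]
force: [0.1, 0.6, -0.9]
gripper_width: 62.2
gripper_force: 25.0
```

```bash
cat >> h.py <<'E'
from scipy.optimize import least_squares
def annulus(W,c,z0,z1,ro=31,rlo=18,rhi=45):
    P=W.reshape(-1,3); P=P[np.isfinite(P[:,0])]
    q=np.hypot(P[:,0]-c[0],P[:,1]-c[1]); P=P[(q<rhi)&(P[:,2]>z0)&(P[:,2]<z1)]
    s=least_squares(lambda q:np.maximum(0,np.hypot(P[:,0]-q[0],P[:,1]-q[1])-ro)+np.maximum(0,rlo-np.hypot(P[:,0]-q[0],P[:,1]-q[1])),c,loss='soft_l1')
    return s.x.round(1),len(P),round(abs(s.fun).mean(),2)
E
python3 - <<'E'
from h import *
s=env.state(); print({k:np.round(s[k],2) for k in('ee_pos','ee_rot','force','gripper_width')})
f0={n:load(n) for n in('scene','top')}
f0s=f0['scene'] # taken after lift, ring free
for n in('scene','top'):
    W=cloud(f0[n]); 
    print(n,'ring',annulus(W,(581.7,93.8),108,121,31,27.5),'jar',annulus(W,(512.5,328),88,101,31,27.5))
f=grab('scene'); W=cloud(f); e=s['ee_pos']; d=W.reshape(-1,3)-e; d=d[np.isfinite(d[:,0])]
for n,lo,hi,r in(('collar',6,22,31),('basket',-38,0,24.5)):
    P=d[(d[:,2]>lo)&(d[:,2]<hi)&(d[:,0]>3)&(abs(d[:,1])<28)&(d[:,0]<45)]
    q=least_squares(lambda q:np.hypot(P[:,0]-q[0],P[:,1]-q[1])-r,[3,0],loss='soft_l1'); print(n,len(P),q.x,abs(q.fun).mean())
E
```

```text
{'ee_pos': array([580.86,  90.52, 222.11]), 'ee_rot': array([ 1.7998e+02,  4.0000e-02, -5.9000e-01]), 'force': array([ 0.14,  0.6 , -0.94]), 'gripper_width': np.float64(62.22)}
scene ring (array([584.5,  95.5]), 152, np.float64(0.16)) jar (array([515.9, 328.7]), 147, np.float64(0.21))
top ring (array([581.8,  93.5]), 108, np.float64(0.01)) jar (array([513.1, 327.8]), 125, np.float64(0.05))
collar 103 [ 5.0791101 -0.1192772] 1.6301886118439575
basket 197 [5.30079621 1.1712471 ] 0.8769946524041646
```

Request:
send_rows(
  steps=[
    [[-0.05,-0.1,0.4,0,0.6],[0,0,0.5,0,0.6],[0,0,0.4,0,0.6],[0,0,0.13,0,0.6],[0,0,0,0,0.6]],
  ],
)

```text
time_s: 6.17
ee_pos: [578.3, 95.0, 163.8]
ee_rot: [180.0, 0.2, -0.5]
force: [-0.1, -0.3, -1.1]
gripper_width: 62.1
gripper_force: 25.0
```

Request:
send_rows(
  steps=[
    [[0,0,0,0,0.6],[0,0,0,0,0.6],[0,0,0,0,0.6]],
  ],
)

```text
time_s: 6.42
ee_pos: [580.1, 95.8, 166.4]
ee_rot: [-180.0, -0.1, -0.5]
force: [-0.1, 0.4, -1.5]
gripper_width: 61.7
gripper_force: 25.0
```

```bash
python3 - <<'E'
from h import *
s=env.state(); print({k:np.round(s[k],2) for k in('ee_pos','ee_rot','force','gripper_width')})
f=grab('scene'); im=cv2.cvtColor(f['pixels'],cv2.COLOR_RGB2BGR); e=s['ee_pos']
T=np.linalg.inv(f['cam_to_world']); p,_=cv2.projectPoints(np.array([e-[0,0,40]]),cv2.Rodrigues(T[:3,:3])[0],T[:3,3],f['intrinsics'],f['dist']); u,v=p.ravel()
u0,v0=int(u)-50,int(v)-40; print('crop',u0,v0)
cv2.imwrite('pics/s3.png',cv2.resize(im[v0:v0+75,u0:u0+100],None,fx=8,fy=8,interpolation=cv2.INTER_CUBIC))
E
```

```text
{'ee_pos': array([580.06,  95.77, 166.44]), 'ee_rot': array([-1.7998e+02, -1.5000e-01, -5.1000e-01]), 'force': array([-0.11,  0.45, -1.46]), 'gripper_width': np.float64(61.73)}
crop 281 173
```

View pics/s3.png

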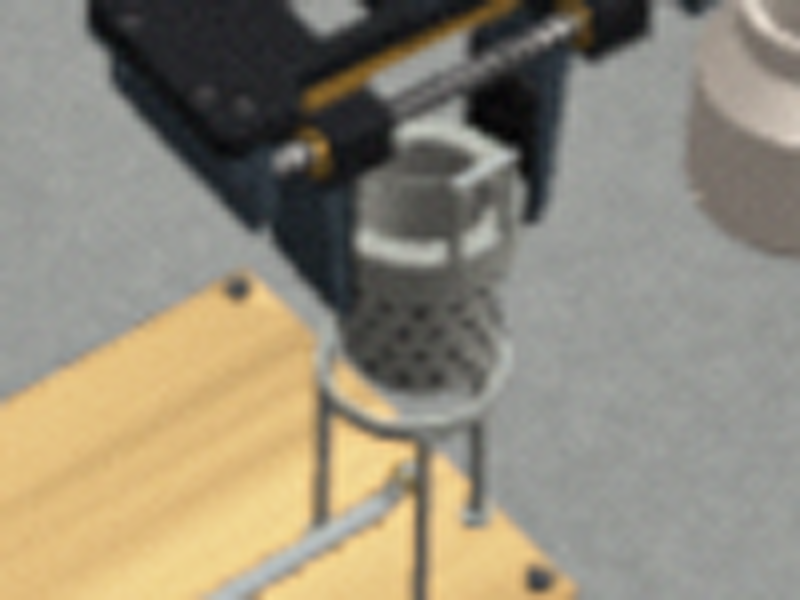

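```bash
python3 - <<'E'
from h import *
e=env.state()['ee_pos']; f=load('scene'); W=cloud(f); d=W.reshape(-1,3)-e; d=d[np.isfinite(d[:,0])]
for n,lo,hi,r in(('collar',7,23,31),('bask hi',-20,3,24.5),('bask lo',-40,-20,24.5)):
    P=d[(d[:,2]>lo)&(d[:,2]<hi)&(d[:,0]>0)&(abs(d[:,1])<29)&(np.hypot(d[:,0]-4,d[:,1])<36)]
    q=least_squares(lambda q:np.hypot(P[:,0]-q[0],P[:,1]-q[1])-r,[3,0],loss='soft_l1'); print(n,len(P),q.x.round(2),abs(q.fun).mean())
print('ring',annulus(W,(583,95),108,119,31,27.5))
# overlay model outlines
im=cv2.cvtColor(f['pixels'],cv2.COLOR_RGB2BGR)[173:248,281:381]; im=cv2.resize(im,None,fx=8,fy=8,interpolation=cv2.INTER_CUBIC)
T=np.linalg.inv(f['cam_to_world']); a=np.linspace(0,2*np.pi,60)
def circ(c,z,r,col):
    P=np.c_[c[0]+r*np.cos(a),c[1]+r*np.sin(a),0*a+z]
    p,_=cv2.projectPoints(P,cv2.Rodrigues(T[:3,:3])[0],T[:3,3],f['intrinsics'],f['dist'])
    p=((p.reshape(-1,2)-[281,173]+.5)*8-.5); cv2.polylines(im,[p.astype(int)],True,col,1)
c=e[:2]+[5,.3]
circ(c,e[2]+25.2,31,(0,0,255));circ(c,e[2]+5.2,31,(0,0,255));circ(c,e[2]-40.8,24.5,(0,0,255));circ(c,e[2]-44.8,22,(0,0,255))
circ((584.5,95.5),115,31,(0,255,0));circ((584.5,95.5),115,27.5,(0,255,0))
cv2.imwrite('pics/s4.png',im)
E
```

```text
collar 97 [ 4.86 -0.4 ] 1.8329467166142723
bask hi 94 [5.42 0.94] 0.9082356953182891
bask lo 99 [5.51 1.66] 0.9478546050868726
ring (array([584.2,  95.8]), 95, np.float64(0.1))
```

View pics/s4.png

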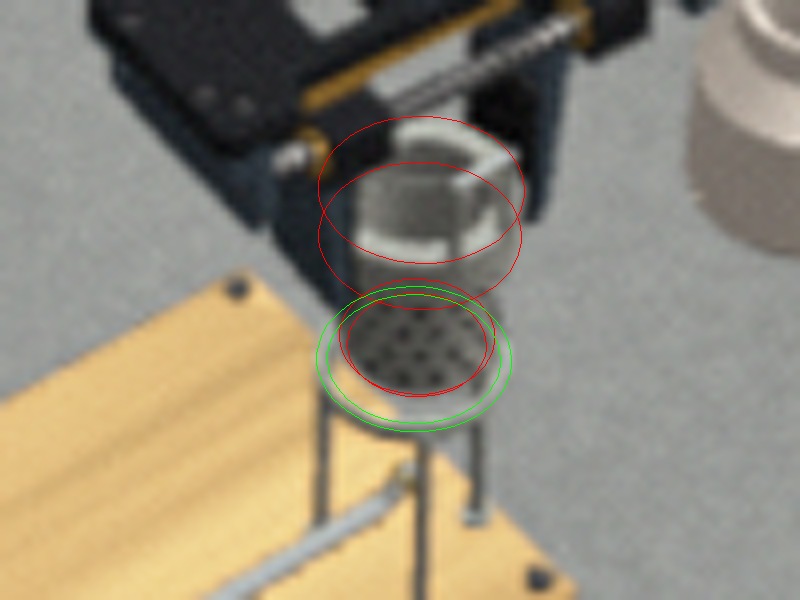

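The overlay shows the foot circle at px (417,340) just over the ring (415,360), about 1.5 mm toward +x/+y. I'll correct this and lower slowly.

Request:
send_rows(
  steps=[
    [[-0.03,0.04,0,0,0.6],[0,0,0.15,0,0.6],[0,0,0.15,0,0.6],[0,0,0.15,0,0.6],[0,0,0,0,0.6]],
  ],
)

```text
time_s: 6.88
ee_pos: [576.9, 94.1, 145.2]
ee_rot: [180.0, 0.2, -0.5]
force: [-0.2, -0.3, -1.4]
gripper_width: 62.2
gripper_force: 25.0
```

Request:
send_rows(
  steps=[
    [[0,0,0.1,0,0.6],[0,0,0.1,0,0.6],[0,0,0,0,0.6]],
  ],
)

```text
time_s: 7.13
ee_pos: [577.5, 94.2, 138.1]
ee_rot: [180.0, 0.1, -0.5]
force: [-0.3, -0.5, -1.0]
gripper_width: 61.8
gripper_force: 25.0
```

Request:
send_rows(
  steps=[
    [[0,0,0.15,0,0.6],[0,0,0.15,0,0.6],[0,0,0.15,0,0.6],[0,0,0,0,0.6],[0,0,0,0,0.6]],
  ],
)

```text
time_s: 7.55
ee_pos: [577.7, 94.1, 120.5]
ee_rot: [180.0, 0.1, -0.5]
force: [-0.3, 0.2, -1.5]
gripper_width: 62.0
gripper_force: 25.0
```

Request:
send_rows(
  steps=[
    [[0,0,0.06,0,0.6],[0,0,0.06,0,0.6],[0,0,0.06,0,0.6],[0,0,0,0,0.6]],
  ],
)

```text
time_s: 7.88
ee_pos: [578.5, 94.3, 114.7]
ee_rot: [-180.0, -0.1, -0.5]
force: [-1.1, -0.4, 3.5]
gripper_width: 61.9
gripper_force: 27.8
```

Request:
send_rows(
  steps=[
    [[0,0,0.04,0,0.6],[0,0,0,0,0.6],[0,0,0.04,0,0.6],[0,0,0,0,0.6],[0,0,0,0,0.6]],
  ],
)

```text
time_s: 8.3
ee_pos: [579.0, 95.2, 111.9]
ee_rot: [-179.9, -0.2, -0.5]
force: [-0.4, 4.5, 4.7]
gripper_width: 62.6
gripper_force: 25.0
```

```bash
python3 - <<'E'
from h import *
s=env.state(); e=s['ee_pos']; print({k:np.round(s[k],2) for k in('ee_pos','ee_rot','force','torque')})
f=grab('scene'); im=cv2.cvtColor(f['pixels'],cv2.COLOR_RGB2BGR)[183:258,281:381]; im=cv2.resize(im,None,fx=8,fy=8,interpolation=cv2.INTER_CUBIC)
cv2.imwrite('pics/s5.png',im)
E
```

```text
{'ee_pos': array([579.  ,  95.25, 111.85]), 'ee_rot': array([-1.7988e+02, -1.7000e-01, -5.2000e-01]), 'force': array([-0.38,  4.48,  4.71]), 'torque': array([ 0.82, -0.03, -0.04])}
```

View pics/s5.png

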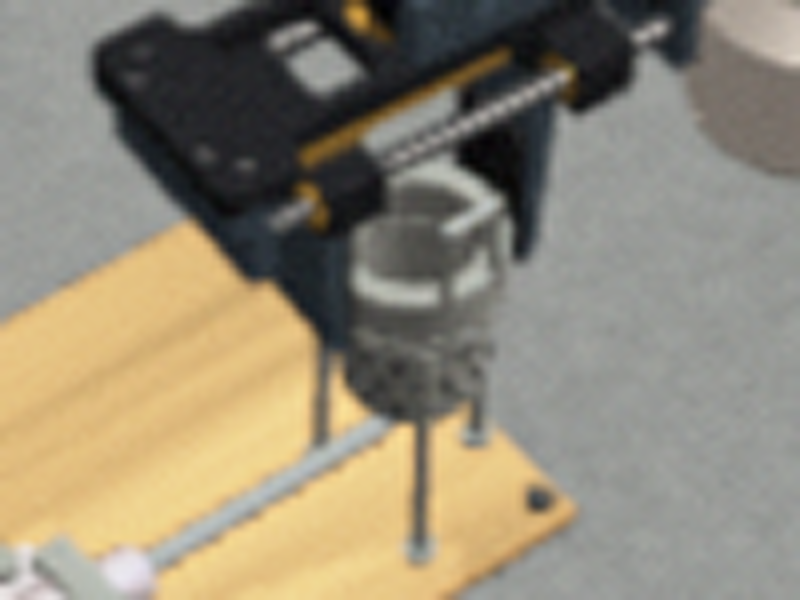

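Nearly seated, with the collar just at the ring (rows 325–350). A light +y side force suggests nudging +y and continuing down.

Request:
send_rows(
  steps=[
    [[0,-0.04,0,0,0.6],[0,0,0.03,0,0.6],[0,0,0,0,0.6],[0,0,0,0,0.6]],
  ],
)

```text
time_s: 8.68
ee_pos: [578.9, 95.4, 110.7]
ee_rot: [179.9, -0.1, -0.5]
force: [-1.5, 1.0, 9.1]
gripper_width: 62.1
gripper_force: 25.0
```

Request:
send_rows(
  steps=[
    [[0,0,0.04,0,0.6],[0,0,0,0,0.6],[0,0,0,0,0.6],[0,0,0,0,0.6]],
  ],
)

```text
time_s: 9.02
ee_pos: [579.0, 95.5, 110.2]
ee_rot: [180.0, -0.2, -0.5]
force: [-2.7, 1.0, 14.6]
gripper_width: 62.4
gripper_force: 25.0
```

Firm vertical contact at the predicted height, so it is seated. I'll relieve the push, release, and rise.

Request:
send_rows(
  steps=[
    [[0,0,-0.03,0,0.6],[0,0,0,0,0.72],[0,0,0,0,0.78],[0,0,0,0,0.82],[0,0,0,0,0.82]],
  ],
)

```text
time_s: 9.43
ee_pos: [577.3, 95.5, 108.1]
ee_rot: [180.0, 0.1, -0.5]
force: [0.5, -0.5, 0.3]
gripper_width: 74.5
gripper_force: 0.0
```

Request:
send_rows(
  steps=[
    [[0,0,-0.2,0,0.82],[0,0,-0.5,0,0.82],[0,0,-0.8,0,0.82],[0,0,-0.9,0,0.9],[0,0,-0.6,0,0.95]],
  ],
)

```text
time_s: 9.85
ee_pos: [578.8, 95.9, 232.6]
ee_rot: [-180.0, -0.2, -0.5]
force: [0.6, 0.4, 0.1]
gripper_width: 85.3
gripper_force: 0.0
```

Released and clear. Next, over the trigger.

Request:
send_rows(
  steps=[
    [[-0.2,0.5,0,0,1],[-0.3,0.9,0,0,1],[-0.3,0.9,0,0,1],[-0.3,0.9,0,0,1],[-0.18,0.8,0,0,1]],
  ],
)

```text
time_s: 10.27
ee_pos: [524.0, -65.4, 229.7]
ee_rot: [180.0, 0.0, -0.5]
force: [0.4, -0.4, 0.7]
gripper_width: 91.1
gripper_force: 0.0
```

Request:
send_rows(
  steps=[
    [[0,0.3,0,-0.465,1],[0,0,0,0,1],[0,0,0,0,1],[0,0,0,0,1]],
  ],
)

```text
time_s: 10.6
ee_pos: [525.5, -75.0, 229.3]
ee_rot: [-180.0, -0.0, 2.7]
force: [-0.3, 0.9, -0.4]
gripper_width: 91.5
gripper_force: 0.0
```

```bash
python3 - <<'E'
from h import *
s=env.state(); e=s['ee_pos']; print({k:np.round(s[k],2) for k in('ee_pos','ee_rot','force')})
f=grab('scene'); W=cloud(f); im=cv2.cvtColor(f['pixels'],cv2.COLOR_RGB2BGR)
P=W.reshape(-1,3); P=P[np.isfinite(P[:,0])]
q=P[(np.hypot(P[:,0]-583,P[:,1]-95)<40)&(P[:,2]>116)]; print('z hist',np.percentile(q[:,2],[5,25,50,75,90,99]).round(1))
cv2.imwrite('pics/s6.png',cv2.resize(im[180:295,230:370],None,fx=5,fy=5,interpolation=cv2.INTER_CUBIC))
# grip & trigger in scene cloud
g=P[(P[:,2]>52)&(P[:,2]<63)&(P[:,0]>480)&(P[:,0]<545)&(P[:,1]<-30)&(P[:,1]>-125)]
for x0 in range(480,545,8):
    y=np.sort(g[(g[:,0]>=x0)&(g[:,0]<x0+8),1]); print(x0,y.round(0).tolist())
E
```

```text
{'ee_pos': array([525.49, -75.04, 229.28]), 'ee_rot': array([-179.97,   -0.  ,    2.67]), 'force': array([-0.32,  0.86, -0.41])}
z hist [118.3 126.4 134.1 136.7 145.4 169.2]
480 [-99.0, -98.0, -96.0, -94.0, -94.0, -92.0, -92.0, -90.0, -89.0, -88.0, -86.0, -86.0]
488 [-99.0, -98.0, -96.0, -96.0, -95.0, -92.0, -90.0, -90.0, -89.0, -88.0, -87.0, -85.0, -84.0, -83.0, -82.0, -80.0]
496 [-102.0, -101.0, -101.0, -100.0, -99.0, -98.0, -97.0, -96.0, -94.0, -89.0, -88.0, -86.0, -85.0, -84.0, -82.0, -80.0, -80.0, -79.0, -46.0]
504 [-101.0, -99.0, -99.0, -99.0, -98.0, -97.0, -96.0, -95.0, -95.0, -94.0, -92.0, -92.0, -91.0, -88.0, -87.0, -86.0, -83.0, -83.0, -79.0, -78.0, -76.0, -53.0, -52.0, -52.0, -51.0, -51.0, -48.0, -48.0, -46.0, -46.0, -45.0, -44.0, -42.0, -42.0, -40.0, -40.0]
512 [-101.0, -100.0, -99.0, -98.0, -97.0, -96.0, -94.0, -94.0, -92.0, -92.0, -91.0, -90.0, -88.0, -86.0, -85.0, -84.0, -83.0, -82.0, -82.0, -80.0, -79.0, -52.0, -51.0, -51.0, -50.0, -49.0, -48.0, -45.0, -43.0]
520 [-101.0, -100.0, -100.0, -100.0, -99.0, -97.0, -96.0, -95.0, -95.0, -94.0, -92.0, -91.0, -90.0, -89.0, -86.0, -86.0, -85.0, -83.0, -82.0, -81.0, -79.0, -78.0, -52.0, -51.0, -50.0, -49.0, -48.0, -48.0, -46.0, -46.0]
528 [-100.0, -100.0, -99.0, -98.0, -97.0, -97.0, -96.0, -95.0, -94.0, -94.0, -92.0, -90.0, -87.0, -86.0, -85.0, -85.0, -82.0, -81.0, -80.0, -78.0, -53.0, -53.0, -51.0, -51.0, -50.0, -50.0, -49.0, -48.0]
536 [-100.0, -99.0, -98.0, -98.0, -97.0, -96.0, -95.0, -94.0, -94.0, -93.0, -91.0, -88.0, -87.0, -86.0, -84.0, -83.0, -82.0, -82.0, -79.0, -78.0, -77.0, -76.0, -54.0, -53.0, -53.0, -52.0, -51.0, -50.0, -49.0, -47.0]
544 [-80.0]
```

View pics/s6.png

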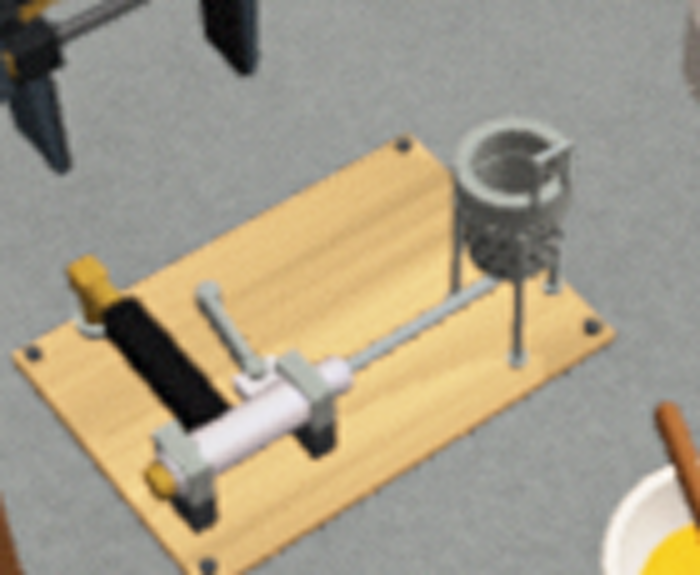

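The strainer sits in the ring (px 513,190) with its collar level. The grip's back is at y≈-101 and the trigger front at y≈-46 near x=525. Descending astride them.

Request:
send_rows(
  steps=[
    [[0.04,0.09,0.5,0,1],[0,0,0.9,0,1],[0,0,0.9,0,1],[0,0,0.9,0,1],[0,0,0.6,0,1]],
  ],
)

```text
time_s: 11.07
ee_pos: [525.6, -77.6, 74.2]
ee_rot: [-179.9, 0.2, 2.8]
force: [0.4, 0.2, -1.0]
gripper_width: 91.1
gripper_force: 0.0
```

Request:
send_rows(
  steps=[
    [[0,0,0,0,1],[0,0,0,0,1],[0,0,0.5,0,1],[0,0,0.6,0,1],[0,0,0,0,1]],
  ],
)

```text
time_s: 11.48
ee_pos: [526.4, -78.6, 32.2]
ee_rot: [-180.0, 0.2, 2.7]
force: [-0.9, 0.4, -0.3]
gripper_width: 91.0
gripper_force: 0.0
```

Request:
send_rows(
  steps=[
    [[0,0,0,0,1],[0,0,0,0,1],[0,0,0,0,1]],
  ],
)

```text
time_s: 11.73
ee_pos: [528.8, -79.4, 35.3]
ee_rot: [179.9, -0.2, 2.7]
force: [0.2, -0.1, 0.2]
gripper_width: 91.3
gripper_force: 0.0
```

Request:
send_rows(
  steps=[
    [[-0.03,-0.02,0.13,0,0.8],[0,0,0,0,0.7],[0,0,0,0,0.66],[0,0,0,0,0.62],[0,0,0,0,0.6]],
  ],
  squeeze=15,
)

```text
time_s: 12.15
ee_pos: [524.9, -77.8, 27.8]
ee_rot: [-179.9, 0.1, 2.7]
force: [-2.7, 4.9, 0.6]
gripper_width: 61.2
gripper_force: 2.1
```

Request:
send_rows(
  steps=[
    [[0,0,0,0,0.57],[0,0,0,0,0.55],[0,0,0,0,0.53],[0,0,0,0,0.52]],
  ],
)

```text
time_s: 12.48
ee_pos: [524.6, -77.4, 27.6]
ee_rot: [-179.9, 0.2, 2.7]
force: [-2.7, 5.8, 1.2]
gripper_width: 47.6
gripper_force: 2.9
```

Request:
send_rows(
  steps=[
    [[0,0,0,0,0.5],[0,0,0,0,0.47],[0,0,0,0,0.44],[0,0,0,0,0.42],[0,0,0,0,0.42]],
  ],
  squeeze=25,
)

```text
time_s: 12.9
ee_pos: [524.6, -77.7, 27.6]
ee_rot: [-179.9, 0.2, 2.7]
force: [-3.4, 4.9, 1.1]
gripper_width: 45.7
gripper_force: 24.8
```

Request:
send_rows(
  steps=[
    [[0,0,0,0,0.42],[0,0,0,0,0.42],[0,0,0,0,0.42]],
  ],
)

```text
time_s: 13.15
ee_pos: [524.6, -77.7, 27.6]
ee_rot: [-179.9, 0.2, 2.7]
force: [-2.8, 4.8, 0.8]
gripper_width: 45.7
gripper_force: 24.8
```

Request:
send_rows(
  steps=[
    [[0,0,0,0,0.42],[0,0,0,0,0.42],[0,0,0,0,0.42],[0,0,0,0,0.42],[0,0,0,0,0.42]],
  ],
  squeeze=34,
)

```text
time_s: 13.57
ee_pos: [524.6, -77.9, 27.6]
ee_rot: [-179.9, 0.2, 2.7]
force: [-2.9, 4.6, 0.9]
gripper_width: 45.6
gripper_force: 33.7
```

Request:
send_rows(
  steps=[
    [[0,0,0,0,0.42],[0,0,0,0,0.42],[0,0,0,0,0.42],[0,0,0,0,0.42],[0,0,0,0,0.42]],
  ],
)

```text
time_s: 13.98
ee_pos: [524.6, -77.9, 27.6]
ee_rot: [-179.9, 0.2, 2.7]
force: [-2.8, 3.7, 1.9]
gripper_width: 45.7
gripper_force: 33.7
```

Request:
send_rows(
  steps=[
    [[0,0,0,0,0.42],[0,0,0,0,0.42],[0,0,0,0,0.42],[0,0,0,0,0.42],[0,0,0,0,0.42]],
  ],
)

```text
time_s: 14.4
ee_pos: [524.6, -77.9, 27.6]
ee_rot: [-179.9, 0.2, 2.7]
force: [-3.1, 3.5, 1.0]
gripper_width: 45.3
gripper_force: 33.7
```

```bash
python3 - <<'E'
from h import *
s=env.state(); print({k:np.round(s[k],2) for k in('ee_pos','force','gripper_width','gripper_force')})
f=grab('scene'); P=cloud(f).reshape(-1,3); P=P[np.isfinite(P[:,0])]
g=P[(P[:,2]>50)&(P[:,2]<62)&(P[:,0]>490)&(P[:,0]<565)&(P[:,1]<-30)&(P[:,1]>-72)]
for x0 in range(490,565,8):
    y=np.sort(g[(g[:,0]>=x0)&(g[:,0]<x0+8),1]); print(x0,y.round(0).tolist())
im=cv2.cvtColor(f['pixels'],cv2.COLOR_RGB2BGR); cv2.imwrite('pics/s7.png',cv2.resize(im[215:285,235:335],None,fx=7,fy=7,interpolation=cv2.INTER_CUBIC))
E
```

```text
{'ee_pos': array([524.64, -77.88,  27.63]), 'force': array([-3.05,  3.46,  1.03]), 'gripper_width': np.float64(45.29), 'gripper_force': np.float64(33.73)}
490 []
498 []
506 [-68.0, -56.0, -55.0]
514 [-67.0, -66.0, -66.0, -66.0, -65.0, -64.0, -63.0, -63.0, -61.0, -60.0, -59.0, -58.0, -55.0, -55.0, -55.0, -55.0, -54.0]
522 [-65.0, -64.0, -64.0, -63.0, -62.0, -61.0, -61.0, -61.0, -60.0, -58.0, -55.0, -55.0, -55.0]
530 [-63.0, -62.0, -61.0, -61.0, -60.0, -59.0, -56.0, -54.0, -49.0]
538 [-62.0, -62.0, -61.0, -60.0, -60.0, -59.0, -59.0, -56.0, -56.0, -55.0, -55.0, -53.0, -52.0, -51.0, -48.0, -48.0, -48.0, -46.0, -46.0, -45.0]
546 [-61.0, -60.0, -59.0, -59.0, -58.0, -58.0, -57.0, -56.0, -54.0, -53.0, -53.0]
554 [-60.0, -59.0, -58.0, -58.0, -57.0, -57.0, -55.0, -53.0, -51.0, -51.0]
562 [-62.0, -59.0, -57.0, -56.0, -53.0, -51.0, -50.0, -47.0, -42.0]
```

View pics/s7.png

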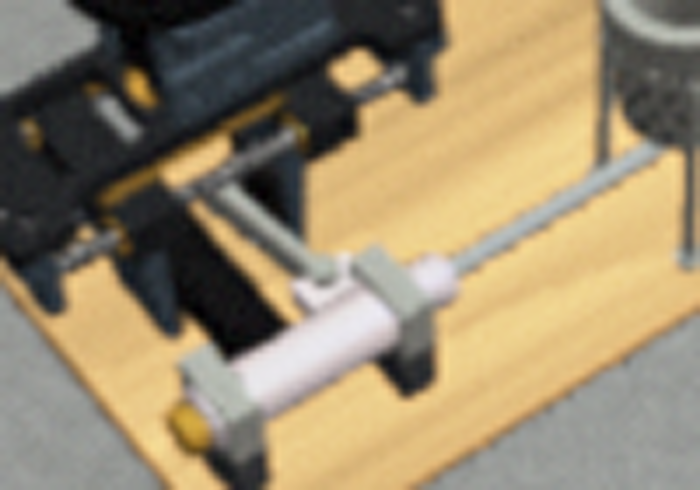

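The blade (px 225,195 → 320,270) is swung to the grip by about 0.24 rad, and 25→34 N moved it no further, so it is on its stop. I'll hold a little longer, then release.

Request:
send_rows(
  steps=[
    [[0,0,0,0,0.42],[0,0,0,0,0.42],[0,0,0,0,0.42],[0,0,0,0,0.42],[0,0,0,0,0.42]],
  ],
)

```text
time_s: 14.87
ee_pos: [524.6, -77.8, 27.6]
ee_rot: [-179.9, 0.2, 2.7]
force: [-2.8, 5.0, -0.1]
gripper_width: 45.5
gripper_force: 33.7
```

Request:
send_rows(
  steps=[
    [[0,0,0,0,0.6],[0,0,0,0,0.7],[0,0,0,0,0.85],[0,0,0,0,1],[0,0,0,0,1]],
  ],
)

```text
time_s: 15.28
ee_pos: [526.3, -78.6, 28.0]
ee_rot: [180.0, -0.1, 2.7]
force: [0.2, 2.2, -0.7]
gripper_width: 75.7
gripper_force: 1.0
```

Request:
send_rows(
  steps=[
    [[0,0,0,0,1],[0,0,0,0,1],[0,0,-0.4,0,1],[0,0,-0.9,0,1],[0,0,-0.9,0,1]],
  ],
)

```text
time_s: 15.7
ee_pos: [525.2, -79.0, 116.0]
ee_rot: [180.0, 0.2, 2.7]
force: [1.6, -0.3, 0.7]
gripper_width: 91.2
gripper_force: 0.0
```

Request:
send_rows(
  steps=[
    [[0,0,-0.9,0,1],[0,0,-0.9,0,1],[0,0,-0.9,0,1],[0,0,0,0,1],[0,0,0,0,1]],
  ],
)

```text
time_s: 16.12
ee_pos: [527.5, -79.4, 226.6]
ee_rot: [179.9, -0.4, 2.7]
force: [-0.7, -0.2, 0.1]
gripper_width: 91.1
gripper_force: 0.0
```

```bash
python3 - <<'E'
from h import *
s=env.state(); print({k:np.round(s[k],2) for k in('ee_pos','ee_rot','force')})
f=grab('scene'); W=cloud(f);P=W.reshape(-1,3); P=P[np.isfinite(P[:,0])]
g=P[(P[:,2]>50)&(P[:,2]<62)&(P[:,0]>490)&(P[:,0]<565)&(P[:,1]<-30)&(P[:,1]>-72)]
for x0 in range(498,550,12):
    y=np.sort(g[(g[:,0]>=x0)&(g[:,0]<x0+12),1]); print(x0,y.round(0).tolist())
for lo,hi in((117,133),(75,105)):
    Q=P[(np.hypot(P[:,0]-584,P[:,1]-96)<38)&(P[:,2]>lo)&(P[:,2]<hi)]; r=31 if lo>110 else 24.5
    Q=Q[Q[:,0]>584] if lo>110 else Q[np.hypot(Q[:,0]-584,Q[:,1]-96)<29]
    q=least_squares(lambda q:np.hypot(Q[:,0]-q[0],Q[:,1]-q[1])-r,[584,96],loss='soft_l1'); print(lo,len(Q),q.x.round(1),abs(q.fun).mean())
print('jar',annulus(W,(515,328),88,101,31,27.5))
Q=P[(np.hypot(P[:,0]-584,P[:,1]-96)<40)&(P[:,2]>128)&(P[:,2]<142)];print(np.percentile(Q[:,2],[50,75,90]))
T=grab('top'); print('top collar',annulus(cloud(T),(582,94),130,141,31,22),'jar',annulus(cloud(T),(512,328),88,101,31,27.5))
E
```

```text
{'ee_pos': array([527.48, -79.36, 226.61]), 'ee_rot': array([179.86,  -0.37,   2.69]), 'force': array([-0.73, -0.22,  0.14])}
498 [-52.0, -52.0, -50.0, -48.0, -45.0, -44.0, -44.0, -42.0, -40.0]
510 [-52.0, -52.0, -52.0, -52.0, -51.0, -51.0, -50.0, -50.0, -49.0, -48.0, -48.0, -48.0, -47.0, -45.0, -44.0, -44.0, -42.0, -41.0, -40.0]
522 [-53.0, -52.0, -52.0, -52.0, -52.0, -50.0, -50.0, -49.0, -48.0, -46.0, -46.0]
534 [-54.0, -54.0, -54.0, -53.0, -53.0, -52.0, -51.0, -51.0, -51.0, -50.0, -49.0, -49.0, -48.0, -48.0, -48.0]
546 [-56.0, -55.0, -55.0, -55.0, -54.0, -52.0, -52.0, -52.0, -50.0, -49.0, -49.0, -48.0]
117 98 [583.9  96. ] 1.4274701582776648
75 137 [585.5  95.8] 1.7141195818940937
jar (array([516.2, 328.6]), 147, np.float64(0.25))
[135.42358901 136.9990192  138.13552472]
top collar (array([582.8,  93.6]), 225, np.float64(0.01)) jar (array([513.1, 327.9]), 130, np.float64(0.07))
```

The trigger has sprung back (same profile as at rest), and the strainer is still seated with its collar top at 135 mm. Going back for it.

Request:
send_rows(
  steps=[
    [[0.2,-0.5,0,0,0.88],[0.33,-0.9,0,0,0.88],[0.33,-0.9,0,0,0.88],[0.33,-0.9,0,0,0.88],[0.3,-0.85,0,0,0.88]],
  ],
  squeeze=6,
)

```text
time_s: 16.63
ee_pos: [577.4, 87.6, 221.8]
ee_rot: [180.0, 0.2, 2.7]
force: [0.1, -0.0, 0.5]
gripper_width: 80.0
gripper_force: 0.0
```

Request:
send_rows(
  steps=[
    [[0.08,-0.25,0,0,0.88],[0,0,0,0,0.88],[0,0,0,0,0.88],[0,0,0,0,0.88]],
  ],
)

```text
time_s: 16.97
ee_pos: [579.8, 94.8, 223.0]
ee_rot: [179.9, 0.1, 2.6]
force: [0.1, 0.5, 0.3]
gripper_width: 80.2
gripper_force: 0.0
```

Request:
send_rows(
  steps=[
    [[0.06,-0.02,0.5,0,0.88],[0,0,0.8,0,0.88],[0,0,0.8,0,0.88],[0,0,0.4,0,0.88],[0,0,0.2,0,0.88]],
  ],
)

```text
time_s: 17.38
ee_pos: [580.6, 94.9, 113.0]
ee_rot: [179.9, 0.3, 2.6]
force: [-0.4, 0.6, 0.3]
gripper_width: 80.2
gripper_force: 0.0
```

Request:
send_rows(
  steps=[
    [[0,0,0,0,0.88],[0,0,0,0,0.88],[0,0,0,0,0.88]],
  ],
)

```text
time_s: 17.63
ee_pos: [584.0, 96.7, 117.6]
ee_rot: [-180.0, -0.2, 2.7]
force: [0.3, -0.5, 0.7]
gripper_width: 80.5
gripper_force: 0.0
```

Request:
send_rows(
  steps=[
    [[-0.02,0.02,0.15,0,0.8],[0,0,0,0,0.75],[0,0,0,0,0.7],[0,0,0,0,0.67],[0,0,0,0,0.65]],
  ],
)

```text
time_s: 18.05
ee_pos: [582.1, 95.6, 110.2]
ee_rot: [179.9, -0.0, 2.7]
force: [-0.4, -2.8, 0.9]
gripper_width: 63.1
gripper_force: 6.0
```

Request:
send_rows(
  steps=[
    [[0,0,0,0,0.62],[0,0,0,0,0.6],[0,0,0,0,0.6]],
  ],
)

```text
time_s: 18.3
ee_pos: [582.1, 95.6, 110.2]
ee_rot: [179.9, -0.0, 2.7]
force: [-2.1, -5.0, 2.3]
gripper_width: 62.9
gripper_force: 6.0
```

Request:
send_rows(
  steps=[
    [[0,0,0,0,0.6],[0,0,0,0,0.6],[0,0,-0.1,0,0.6],[0,0,-0.15,0,0.6],[0,0,-0.2,0,0.6]],
  ],
  squeeze=25,
)

```text
time_s: 18.72
ee_pos: [581.7, 97.1, 127.7]
ee_rot: [-179.9, 0.1, 2.7]
force: [0.7, -1.2, -0.5]
gripper_width: 62.4
gripper_force: 25.0
```

Request:
send_rows(
  steps=[
    [[0,0,-0.3,0,0.6],[0,0,-0.6,0,0.6],[0,0,-0.7,0,0.6],[0,0,-0.6,0,0.6],[0,0,-0.3,0,0.6]],
  ],
)

```text
time_s: 19.13
ee_pos: [583.7, 97.7, 232.5]
ee_rot: [-179.9, -0.4, 2.7]
force: [0.9, -0.5, -0.6]
gripper_width: 61.8
gripper_force: 25.0
```

Request:
send_rows(
  steps=[
    [[-0.1,-0.4,0,0,0.6],[-0.2,-0.8,0,0,0.6],[-0.22,-0.9,0,0,0.6],[-0.22,-0.9,0,0,0.6],[-0.22,-0.9,0,0,0.6]],
  ],
)

```text
time_s: 19.55
ee_pos: [535.7, 252.7, 229.0]
ee_rot: [-179.9, -0.1, 2.7]
force: [1.5, -0.2, -0.8]
gripper_width: 62.1
gripper_force: 25.0
```

Request:
send_rows(
  steps=[
    [[-0.2,-0.9,0,0,0.6],[-0.2,-0.7,0,0,0.6],[-0.07,-0.39,0,0,0.6],[0,0,0,0,0.6],[0,0,0,0,0.6]],
  ],
)

```text
time_s: 19.97
ee_pos: [513.7, 329.6, 228.3]
ee_rot: [180.0, -0.0, 2.8]
force: [0.7, -1.4, -1.9]
gripper_width: 62.1
gripper_force: 25.0
```

Request:
send_rows(
  steps=[
    [[0,0,0.4,0,0.6],[0,0,0.5,0,0.6],[0,0,0.3,0,0.6],[0,0,0,0,0.6],[0,0,0,0,0.6]],
  ],
)

```text
time_s: 20.38
ee_pos: [514.3, 327.6, 179.8]
ee_rot: [180.0, 0.0, 2.6]
force: [-0.5, 0.2, -1.7]
gripper_width: 62.4
gripper_force: 25.0
```

```bash
python3 - <<'E'
from h import *
s=env.state(); e=s['ee_pos']; print({k:np.round(s[k],2) for k in('ee_pos','ee_rot','force','gripper_width')})
f=grab('scene'); W=cloud(f); d=W.reshape(-1,3)-e; d=d[np.isfinite(d[:,0])]
for n,lo,hi,r in(('collar',7,23,31),('bask hi',-20,3,24.5),('bask lo',-38,-20,24.5)):
    P=d[(d[:,2]>lo)&(d[:,2]<hi)&(d[:,0]>0)&(abs(d[:,1])<29)&(np.hypot(d[:,0]-2,d[:,1])<36)]
    q=least_squares(lambda q:np.hypot(P[:,0]-q[0],P[:,1]-q[1])-r,[2,0],loss='soft_l1'); print(n,len(P),q.x.round(2),abs(q.fun).mean())
print('jar',annulus(W,(515,328),88,101,31,27.5),annulus(W,(515,328),25,70,45,0,60))
E
```

```text
{'ee_pos': array([514.3 , 327.58, 179.83]), 'ee_rot': array([1.7995e+02, 4.0000e-02, 2.6000e+00]), 'force': array([-0.47,  0.15, -1.69]), 'gripper_width': np.float64(62.44)}
collar 77 [1.44 0.01] 2.170176999075871
bask hi 79 [1.88 0.81] 1.3100709144272897
bask lo 81 [2.29 1.12] 1.2058584703351747
jar (array([516.4, 328.2]), 128, np.float64(0.23)) (array([516.4, 328. ]), 513, np.float64(0.08))
```

Aligned within 1 mm of the jar's mouth. Lowering in stages.

Request:
send_rows(
  steps=[
    [[0,0,0.3,0,0.6],[0,0,0.3,0,0.6],[0,0,0.2,0,0.6],[0,0,0,0,0.6],[0,0,0,0,0.6]],
  ],
)

```text
time_s: 20.85
ee_pos: [514.2, 328.9, 148.4]
ee_rot: [-180.0, -0.0, 2.7]
force: [0.2, -0.5, -1.2]
gripper_width: 62.4
gripper_force: 25.0
```

Request:
send_rows(
  steps=[
    [[0,0,0.12,0,0.6],[0,0,0.12,0,0.6],[0,0,0.12,0,0.6],[0,0,0,0,0.6],[0,0,0,0,0.6]],
  ],
)

```text
time_s: 21.27
ee_pos: [513.6, 328.9, 133.1]
ee_rot: [180.0, 0.0, 2.7]
force: [-0.7, 1.1, -1.1]
gripper_width: 62.3
gripper_force: 25.0
```

Request:
send_rows(
  steps=[
    [[0.015,0.025,0.15,0,0.6],[0,0,0.15,0,0.6],[0,0,0.15,0,0.6],[0,0,0,0,0.6],[0,0,0,0,0.6]],
  ],
)

```text
time_s: 21.68
ee_pos: [514.1, 327.8, 114.7]
ee_rot: [180.0, 0.1, 2.7]
force: [-0.0, 0.1, -1.1]
gripper_width: 62.1
gripper_force: 25.0
```

Request:
send_rows(
  steps=[
    [[0,0,0.12,0,0.6],[0,0,0.12,0,0.6],[0,0,0.08,0,0.6],[0,0,0,0,0.6],[0,0,0,0,0.6]],
  ],
)

```text
time_s: 22.1
ee_pos: [514.4, 327.9, 102.4]
ee_rot: [180.0, 0.0, 2.7]
force: [-0.5, 1.1, -1.5]
gripper_width: 62.3
gripper_force: 25.0
```

Request:
send_rows(
  steps=[
    [[0,0,0.07,0,0.6],[0,0,0.07,0,0.6],[0,0,0.05,0,0.6],[0,0,0,0,0.6],[0,0,0,0,0.6]],
  ],
)

```text
time_s: 22.52
ee_pos: [514.4, 328.0, 95.0]
ee_rot: [180.0, 0.0, 2.7]
force: [0.8, 0.4, -1.0]
gripper_width: 62.2
gripper_force: 25.0
```

Request:
send_rows(
  steps=[
    [[0,0,0.05,0,0.6],[0,0,0,0,0.6],[0,0,0.04,0,0.6],[0,0,0,0,0.6],[0,0,0,0,0.6]],
  ],
)

```text
time_s: 22.93
ee_pos: [514.5, 328.1, 91.4]
ee_rot: [-180.0, 0.0, 2.7]
force: [0.0, 0.8, -1.7]
gripper_width: 61.8
gripper_force: 25.0
```

Request:
send_rows(
  steps=[
    [[0,0,0.025,0,0.6],[0,0,0,0,0.6],[0,0,0.025,0,0.6],[0,0,0,0,0.6],[0,0,0,0,0.6]],
  ],
)

```text
time_s: 23.35
ee_pos: [514.6, 328.1, 91.1]
ee_rot: [-180.0, -0.1, 2.7]
force: [-2.0, -1.1, 8.5]
gripper_width: 62.3
gripper_force: 25.0
```

Request:
send_rows(
  steps=[
    [[0,0,0.025,0,0.6],[0,0,0,0,0.6],[0,0,0,0,0.6]],
  ],
)

```text
time_s: 23.6
ee_pos: [514.7, 328.1, 91.1]
ee_rot: [-180.0, -0.1, 2.7]
force: [-4.0, -1.2, 12.8]
gripper_width: 61.8
gripper_force: 25.0
```

The collar rests on the rim at 91.1, the predicted height. I'll relieve the push, open, rise clear, and check.

Request:
send_rows(
  steps=[
    [[0,0,-0.03,0,0.6],[0,0,-0.015,0,0.6],[0,0,0,0,0.72],[0,0,0,0,0.8],[0,0,0,0,0.85]],
  ],
)

```text
time_s: 24.02
ee_pos: [514.5, 327.8, 89.8]
ee_rot: [180.0, 0.0, 2.7]
force: [0.1, 0.8, -0.5]
gripper_width: 75.7
gripper_force: 0.0
```

Request:
send_rows(
  steps=[
    [[0,0,0,0,0.85],[0,0,-0.3,0,0.85],[0,0,-0.7,0,0.85],[0,0,-0.9,0,0.85],[0,0,-0.9,0,0.85]],
  ],
)

```text
time_s: 24.43
ee_pos: [514.0, 327.6, 202.4]
ee_rot: [179.9, 0.1, 2.7]
force: [0.5, -0.1, -0.2]
gripper_width: 77.2
gripper_force: 0.0
```

Request:
send_rows(
  steps=[
    [[0,0,-0.6,0,0.85],[-0.9,0.3,0,0,0.85],[-0.9,0.3,0,0,0.85],[-0.9,0.3,0,0,0.85],[0,0,0,0,0.85]],
  ],
)

```text
time_s: 24.85
ee_pos: [401.4, 283.5, 225.4]
ee_rot: [179.8, 0.4, 2.8]
force: [-0.8, 0.0, 0.1]
gripper_width: 77.9
gripper_force: 0.0
```

```bash
python3 - <<'E'
from h import *
s=env.state(); print({k:np.round(s[k],2) for k in('time_s','ee_pos','force')})
f=grab('scene'); W=cloud(f); t=grab('top'); Wt=cloud(t)
for n,w in(('scene',W),('top',Wt)):
    P=w.reshape(-1,3); P=P[np.isfinite(P[:,0])]; Q=P[(np.hypot(P[:,0]-515,P[:,1]-328)<34)&(P[:,2]>108)&(P[:,2]<125)]
    print(n,'collar top z',np.percentile(Q[:,2],[25,50,75]).round(1),annulus(w,(515,328),110,122,31,22),'jar body',annulus(w,(515,328),25,70,45,0,60))
im=lambda g:cv2.cvtColor(g['pixels'],cv2.COLOR_RGB2BGR)
a=cv2.resize(im(f)[140:240,300:440],(560,400),interpolation=cv2.INTER_CUBIC)
cv2.imwrite('pics/end.png',a)
E
```

```text
{'time_s': np.float64(24.85), 'ee_pos': array([401.37, 283.46, 225.41]), 'force': array([-0.78,  0.05,  0.14])}
scene collar top z [113.3 116.2 117.9] (array([518.3, 327.8]), 177, np.float64(0.1)) jar body (array([518.2, 326.1]), 415, np.float64(0.0))
top collar top z [113.1 115.4 116.8] (array([514.7, 327.2]), 230, np.float64(0.03)) jar body (array([513. , 327.2]), 461, np.float64(0.02))
```

View pics/end.png

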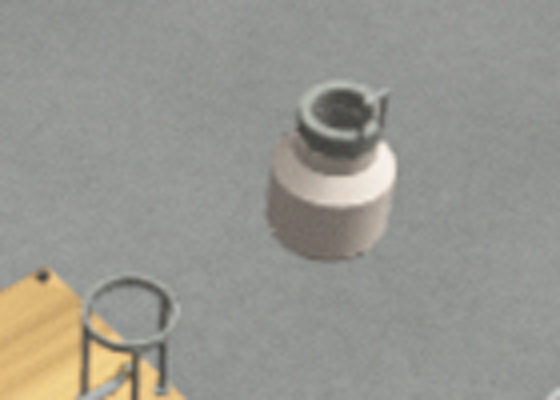

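The collar (px 343,118) lies flat on the jar's rim with its top at 116 mm, as it should when seated, and the ring (px 130,312) is empty. Handing in.

```bash
python3 -c "
from workcell import env
print(env.job_done())"
```

```text
the job is handed in; nothing more can be done
None
```

The strainer was blown clear in the ring (trigger fully home for about 2 s, then sprung back) and is now seated flat in the jar's mouth; the job is handed in at about 25 s, no verdict returned, and the dish and mortar were not re-checked at the end.

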